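# Drive off, then feel the shaft's end float

### The arm

A 7-joint arm with a two-finger parallel gripper is mounted at the origin on a cart in front of the work surface, level with it; the furniture and walls round the work are solid. World frame = base frame: x ahead of the robot, y to its left, z up, the work surface at z = 0. Lengths are in m, angles in rad, forces in N, time in s.
With the tool pointing down it reaches from about 0.425 to 0.95 m from the base axis. Payload 4.7 kg.
Tool frame: the origin (TCP) lies on the mounting face of the last link; the fingertips stand 173 mm ahead of it and the grasp point (between the pads) lies 155 mm ahead of it; y points along the fingers, z is the direction in which the jaws open and shut, and the axes are right-handed (so a half turn about y gives the same grasp; the last joint's range is limited). The gripper opens to 85 mm and grips with 20 to 120 N. Pads are 22 mm wide; open, the fingers measure 114 mm over their backs; the gripper's body (76 mm by 85 mm) begins 54 mm behind the grasp point. The pads swing forward as they close: fully open they stand 13 mm farther back than shut.
Start: joints at [-0.029, 0.469, -0.049, 1.532, 0.024, 1.141, -0.082], TCP at [0.675, 0, 0.405] pointing down, gripper open.
Joint ranges: [-2.59, 2.59], [-0.33, 1.99], [-1.39, 1.29], [0.1, 2.45], [-1.04, 4.18], [0.21, 1.99], [-2.66, 2.66]. Speed limits (rad/s): [2.57, 2.57, 3.14, 3.14, 3.14, 3.14, 3.14].

### API

Orientations are given as a unit quaternion [x, y, z, w].
In Python, from plant import manip, optics gives the robot as it stands.
- The arm moves only by the shell command python3 -m inch 'ROWS' [OPENING]. ROWS is JSON, a list of rows, each a list of 4 numbers: the shift along the world's x, y, z in units of 50 mm (1.0 is 50 mm), then the turn about the world's z in units of 6 degrees (1.0 is 6 degrees). A call has 1 to 12 rows; each row shifts and turns the commanded pose from where the row before left it; what a row does not reach is not made up. A row lasts 1/10 s, in which the tool goes at most 50 mm and 8.59 degrees, less where a joint would pass 70% of its speed; a pose out of reach is approached as far as the arm can. A call is refused whole if a number of a shift passes 1 or a number of a turn 1, either way. A call with a gripper value outside its range is refused whole. OPENING is the opening, from 0 (shut) to 1 (fully open), set as the call begins (- or left out, the last holds). The fingers move at their own pace and stop on an object; the grip force is fixed at half the most. Time passes only in rows, so rows that do not move let the fingers close. It gives the time, the measured TCP pose, the force and the opening at its end, in the units of the state.
- manip.read_state(): the state, without advancing time (a new reading comes with each control period).
- optics.grab_frame(name): name is "scene" or "side" or "wrist"; returns the picture (384x512x3 uint8, red, green, blue); there is no depth.
- optics.get_calibration(name): a dict with "fx", "fy", "cx", "cy" (pixels), "camera_from_world" (4x4, takes a point from world to camera coordinates). Camera axes: x right, y down, z forward; pixel columns grow to the right and rows downward; lengths in m; the calibration is good to about 2 mm. A picture is of the moment at which its call begins: read the wrist's pose just before it. get_calibration takes no time and is no camera call; for the wrist camera it gives the pose at the moment of the call.
- manip.job_done(): hands the job in, once; it reports no verdict.
The state is a dict: "time_s": time; "joint_positions": joint angles; "qd": joint speeds; "effort": joint torques, N m; "position": TCP position; "ee_rot": TCP orientation; "force": force on the tool from outside, world axes, zero at the start; "ft_torque": the same for the moment, N m; "grip_width": finger opening in m.
Only numpy, scipy, OpenCV 4.12 (cv2) and the standard library are available. Lean on these libraries where they do the work, as an engineer would, in place of code of your own. Each camera call takes 0.05 s, during which the arm holds its last target. There are 200 camera calls.

### The job

The drive must be off before anyone handles its output shaft: move the selector lever from the side it leans to into its narrow centre OFF detent, which is not exactly upright and has to be felt for (the tell-tale blade on the box swings up when the detent has dropped in), and never run the lever over to the far side. Then check the shaft's end float: pull the shaft out to its outer stop, pause there a moment, and push it back in fully home, leaving the lever in OFF. Leave the loose chuck and the grease cartridge standing where they are.

Things in the scene. Friction and masses are not known exactly. Their poses are not given: they have to be found in the camera images.
- selector_box: grey selector box fixed to the bench, 80 mm (x) by 136 mm (y) by 98 mm high on a 100 x 170 mm dark foot plate. Origin: centre of its underside; x points away from the robot through the box, y to the left across the lever's swing, z up. The lever stands out of the middle of its top; its pivot is at (0, 0, 85 mm) in this frame, turning about the box's x axis.
- selector_knob (a point): centre of the 28 mm black ball at the top of the selector lever (steel stem 12 mm thick), 105 mm from the lever's pivot. Outside the detent the lever moves against a light, even friction (about 1 N at the ball) and stays where it is left. Within about 0.07 rad of the detent it snaps in by itself; to leave it takes about 8 to 12 N at the ball.
- selector (a joint): lean of the lever in rad: 0 upright, negative leaning to the box's left (+y), positive to its right (-y); stops at -0.65 and +0.65. It starts leaning left (-0.62 to -0.45). The OFF detent lies somewhere between -0.25 and +0.25 rad, different every time, and cannot be seen. Past +0.5 rad the drive would be in reverse, which is forbidden.
- telltale (a joint): tell-tale blade, a flat bright 50 mm blade on the box's robot-side face, turning in rad: about 0 (level) while the lever is out of the detent, about 1.0 (steeply up) when the detent is fully dropped into OFF. It only shows; it cannot be pushed.
- gear_unit: fixed gearbox, 100 mm wide, on a 140 x 130 mm foot plate; a motor drum (100 mm diameter along x, 116 to 216 mm above the bench) rides above it. Origin on the bench under the shaft axis, 30 mm behind the gearbox front; x along the shaft away from the robot, z up. The drum's front is at x = -60 mm, so a tool pointing straight down fouls it: lean it 30 to 45 degrees, fingertips away from the robot.
- shaft_hub (a point): grip point on the axis of the dark hub at the robot-side end of the output shaft, 65 mm above the bench: hub 40 mm diameter, 34 mm long along the gear unit's x axis. The hub's flat front end is 11 mm from this point towards -x; a 52 mm flange, 7 mm thick, closes it off 23 mm from this point towards +x. With the shaft home this point lies at x = -81 mm in the gear unit's frame.
- shaft (a joint): axial position of the output shaft in m: 0 fully home against the inner stop, 0.016 pulled out towards the robot (gear unit's -x) against the outer stop; starts between 0.003 and 0.008. Slides with about 3 N friction and stays where it is left.
- keyless_chuck: loose drill chuck standing on the bench between the units, 43 mm diameter, 50 mm high, origin at the centre of its underside; leave alone.
- grease_cartridge: loose dark grease cartridge standing upright on the bench between the units, 56 mm diameter, 234 mm high, origin at the centre of its underside; leave it standing.

How it is judged:
By the outcome, as a careful person would: the job done as asked, in the order asked, and still so for the second after the job is handed in, with the robot touching nothing.
It also fails if it takes over 67 s, if anything falls off the work surface, if the arm or the gripper's body presses on something with over 40 N, if the wrist force passes 120 N, or if a joint passes its speed limit or range.

## Working session

There is one attempt and no reset: what is moved stays moved. The work goes in short steps, Python scripts to look and compute and a shell command to move; the robot and the scene stay as the last step left them, time stands still between calls to the robot, and variables do not carry over. Pictures are saved under pics/ and viewed, about 8 in all and at most 12, crops included, and the job is handed in when it is done.

```bash
ls; mkdir -p pics; python3 - <<'E'
from plant import manip, optics
import cv2,numpy as np
s=manip.read_state();print(s)
for n in ["scene","side"]:
    im=optics.grab_frame(n);cv2.imwrite(f"pics/{n}0.png",im[:,:,::-1])
    c=optics.get_calibration(n);print(n,c["fx"],c["fy"],c["cx"],c["cy"],np.round(c["camera_from_world"],3).tolist())
E
```

```text
pics
{'time_s': 0.0, 'joint_positions': array([-0.02891476,  0.46945465, -0.04860343,  1.53368811,  0.02408451,
        1.14100926, -0.08231115]), 'qd': array([-3.77821048e-04, -1.82893476e-03,  1.33204064e-05, -1.29720325e-03,
        7.94901005e-04, -3.02812854e-04,  1.12748220e-04]), 'effort': array([ 1.18357209e-03, -5.10321057e+01, -4.63755790e-02, -2.37716943e+01,
        1.05899444e-02,  7.35067850e-03,  1.56414734e-05]), 'position': array([6.74756065e-01, 3.94159996e-05, 4.03654668e-01]), 'ee_rot': array([ 0.50051599, -0.50047033,  0.49951108, -0.49950163]), 'force': array([ 0.45424547,  0.42149716, -0.02736742]), 'ft_torque': array([0.06115804, 0.02542962, 0.04800271]), 'grip_width': 0.08503410324745807}
scene 414.2873601963563 414.2873601963563 254.48218236500625 197.7236138024278 [[-0.895, -0.446, 0.003, 0.509], [-0.241, 0.478, -0.845, 0.2], [0.375, -0.757, -0.535, 1.087], [0.0, 0.0, 0.0, 1.0]]
side 354.1775767662791 354.1775767662791 260.60037052169133 190.5660967840057 [[0.986, -0.165, 0.013, -0.503], [-0.054, -0.394, -0.918, 0.192], [0.157, 0.904, -0.397, 0.738], [0.0, 0.0, 0.0, 1.0]]
```

View pics/scene0.png

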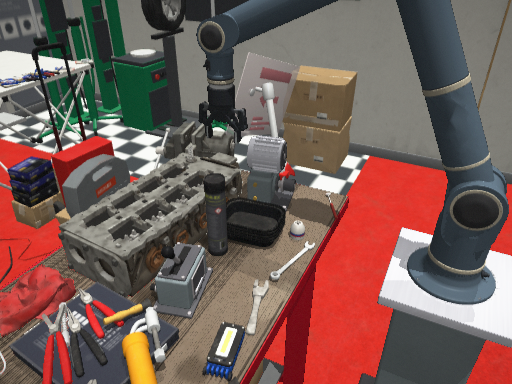

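View pics/side0.png

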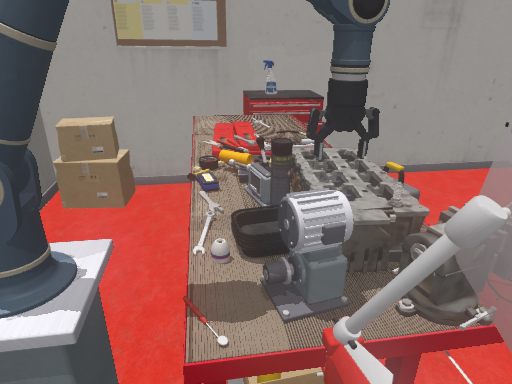

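```bash
python3 - <<'E'
import cv2,numpy as np
a=cv2.imread("pics/scene0.png");b=cv2.imread("pics/side0.png")
def cr(i,x,y,w,h,f=5):
    o=cv2.resize(i[y:y+h,x:x+w],None,fx=f,fy=f,interpolation=cv2.INTER_CUBIC)
    for k in range(0,w,10): cv2.putText(o,str(x+k),(k*f,8),0,.3,(0,0,255),1);cv2.line(o,(k*f,10),(k*f,14),(0,0,255),1)
    for k in range(10,h,10): cv2.putText(o,str(y+k),(0,k*f),0,.3,(0,0,255),1);cv2.line(o,(22,k*f),(27,k*f),(0,0,255),1)
    return o
A=cr(a,145,230,79,90,5);B=cr(b,235,130,80,90,5)
cv2.imwrite("pics/c1.png",np.hstack([A,B]))
C=cr(b,245,185,110,140,4);D=cr(a,225,125,88,140,4)
cv2.imwrite("pics/c2.png",np.hstack([C,D]))
E
```

```text
(no output)
```

View pics/c1.png

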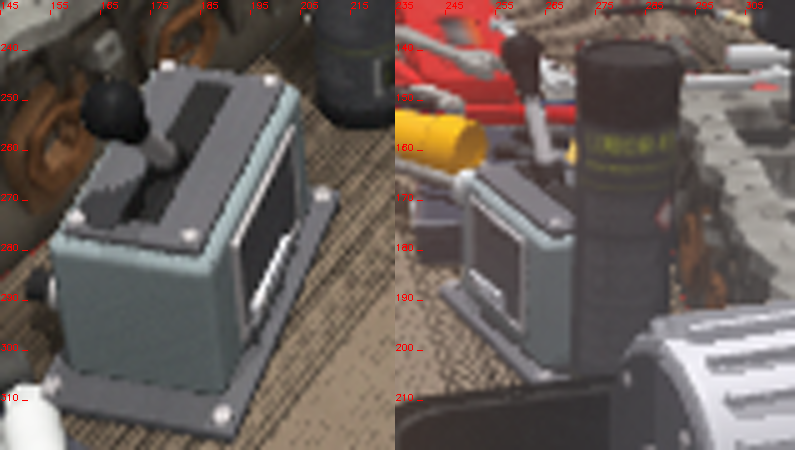

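View pics/c2.png

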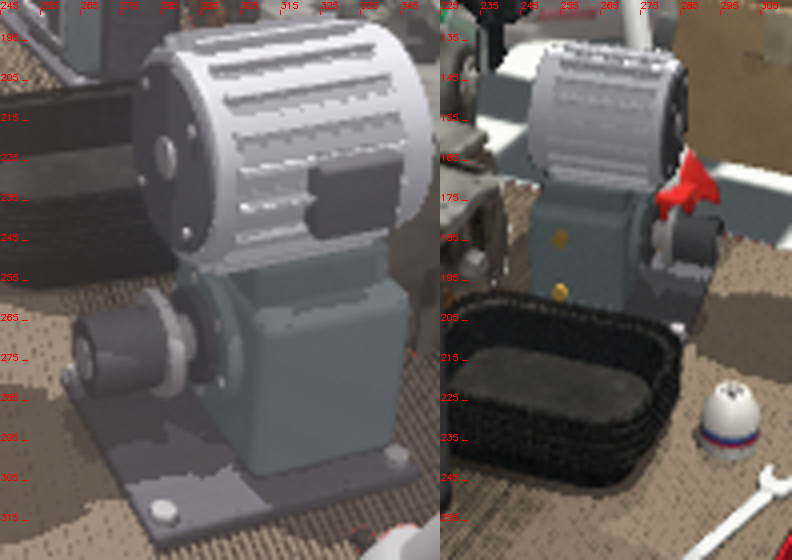

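```bash
cat > h.py <<'E'
import numpy as np
from plant import optics
def ray(n,u,v,c=None):
    c=c or optics.get_calibration(n);M=np.array(c["camera_from_world"]);R,t=M[:3,:3],M[:3,3]
    return -R.T@t, R.T@np.array([(u-c["cx"])/c["fx"],(v-c["cy"])/c["fy"],1])
def plane(n,u,v,z):
    o,d=ray(n,u,v);return np.round(o+d*(z-o[2])/d[2],4)
def tri(a,b):
    (o,d),(p,e)=ray(*a),ray(*b)
    s=np.linalg.lstsq(np.c_[d,-e],p-o,rcond=None)[0];P,Q=o+d*s[0],p+e*s[1]
    return np.round((P+Q)/2,4),round(float(np.linalg.norm(P-Q)),4)
E
python3 - <<'E'
from h import *
print("top screws",[plane("scene",*p,.099) for p in [(178.6,243.2),(199.2,246),(183,277.2),(160.2,273.2)]])
print("foot",[plane("scene",*p,.01) for p in [(191.5,317.5),(212.5,270)]])
print("knob",tri(("scene",167.8,251.6),("side",260.4,142)))
print("gear plate",[plane("side",*p,.01) for p in [(283.75,321),(349.5,304.5),(261,279)]])
print("hubfront",plane("side",266,275,.065),tri(("side",266,275),("scene",294,185)))
print("drum",plane("side",285.75,223.75,.166))
print("cart",plane("side",282,205,0), plane("scene",217,253,0))
E
```

```text
top screws [array([0.626 , 0.3096, 0.099 ]), array([0.574 , 0.2958, 0.099 ]), array([0.546 , 0.4056, 0.099 ]), array([0.5999, 0.4181, 0.099 ])]
foot [array([0.5141, 0.4316, 0.01  ]), array([0.5544, 0.2737, 0.01  ])]
knob (array([0.5752, 0.4116, 0.1678]), 0.0021)
gear plate [array([ 0.5182, -0.1994,  0.01  ]), array([ 0.6521, -0.1767,  0.01  ]), array([ 0.4979, -0.0749,  0.01  ])]
hubfront [ 0.4965 -0.1352  0.065 ] (array([ 0.4951, -0.138 ,  0.0667]), 0.0018)
drum [ 0.533  -0.1244  0.166 ]
cart [0.6255 0.2892 0.    ] [0.5857 0.1994 0.    ]
```

```bash
python3 - <<'E'
from h import *
print("cart top",plane("scene",217,177,.234),plane("side",282,146,.234))
print("egg",plane("scene",298,235,.0),"tray",plane("scene",285,212,.05))
for z in (.0,.1,.15): print("block",z,plane("scene",150,240,z),plane("scene",120,270,z))
E
python3 -m inch '[[0,0,1,0],[-0.18,0.75,0,0.2],[-0.18,0.75,0,0.2],[-0.18,0.75,0,0.2],[-0.18,0.75,0,0.2],[-0.18,0.75,0,0.2],[-0.18,0.75,0,0.2],[-0.18,0.75,0,0.2],[-0.18,0.75,0,0.2],[-0.18,0.75,0,0.2],[-0.18,0.75,0,0.2],[-0.18,0.75,0,0.2]]' 0
python3 -m inch '[[-0.18,0.75,0,0.2],[0,0,0,0],[0,0,0,0]]'
python3 - <<'E'
from plant import optics
import cv2
w=optics.grab_frame("wrist");s=optics.grab_frame("scene")
cv2.imwrite("pics/w1.png",w[:,:,::-1]);cv2.imwrite("pics/s1.png",s[:,:,::-1])
E
```

```text
cart top [0.5847 0.1804 0.234 ] [0.5827 0.1384 0.234 ]
egg [0.4138 0.0209 0.    ] tray [ 0.4686 -0.0046  0.05  ]
block 0.0 [0.7896 0.2367 0.    ] [0.7791 0.3744 0.    ]
block 0.1 [0.6969 0.3323 0.1   ] [0.6879 0.4516 0.1   ]
block 0.15 [0.6506 0.3801 0.15  ] [0.6423 0.4903 0.15  ]
time_s: 1.3
position: [0.5754, 0.4139, 0.4541]
ee_rot: [0.555, -0.439, 0.439, -0.554]
force: [0.8, 0.5, 0.2]
grip_width: 0.0002
time_s: 1.6
position: [0.5662, 0.4512, 0.4536]
ee_rot: [0.56, -0.433, 0.433, -0.559]
force: [0.4, -0.7, -1.6]
grip_width: 0.0002
```

View pics/w1.png

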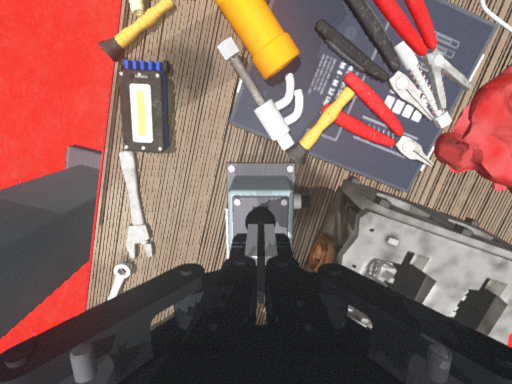

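```bash
python3 - <<'E'
from h import *
print("foot screws",[plane("wrist",*p,.012) for p in [(232,169),(290,169)]])
print("top screws",[plane("wrist",*p,.1) for p in [(236,203),(285,203)]])
print("ball",plane("wrist",262,218,.178))
c=optics.get_calibration("wrist");M=np.array(c["camera_from_world"]);print(-M[:3,:3].T@M[:3,3])
E
```

```text
foot screws [array([0.5323, 0.4209, 0.012 ]), array([0.6127, 0.4413, 0.012 ])]
top screws [array([0.5497, 0.4027, 0.1   ]), array([0.6048, 0.4167, 0.1   ])]
ball [0.5757 0.4214 0.178 ]
[0.5511105  0.51400283 0.42371655]
```

```bash
python3 - <<'E'
import cv2
i=cv2.imread("pics/w1.png")[150:280,200:330]
cv2.imwrite("pics/w1c.png",cv2.resize(i,None,fx=4.5,fy=4.5,interpolation=cv2.INTER_CUBIC))
E
```

```text
(no output)
```

View pics/w1c.png

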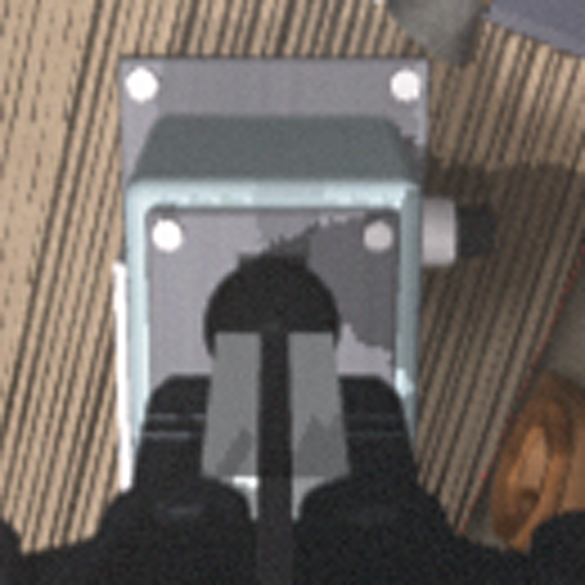

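```bash
python3 -m inch '[[-0.02,0.1,-0.4,0],[0,0,-0.6,0],[0,0,-0.6,0],[0,0,-0.5,0],[0,0,-0.4,0],[0,0,0,0],[0,0,0,0]]' 0
python3 - <<'E'
from plant import optics
import cv2,numpy as np
w=optics.grab_frame("wrist");s=optics.grab_frame("scene")
a=cv2.resize(s[225:325,140:240],None,fx=4,fy=4,interpolation=2);b=cv2.resize(w[100:300,160:360],None,fx=2,fy=2,interpolation=2)
cv2.imwrite("pics/m2.png",np.hstack([a,b])[:,:,::-1])
E
```

```text
time_s: 2.4
position: [0.567, 0.4539, 0.3302]
ee_rot: [-0.558, 0.434, -0.434, 0.558]
force: [0.1, -1.0, -0.7]
grip_width: -0.0001
```

View pics/m2.png

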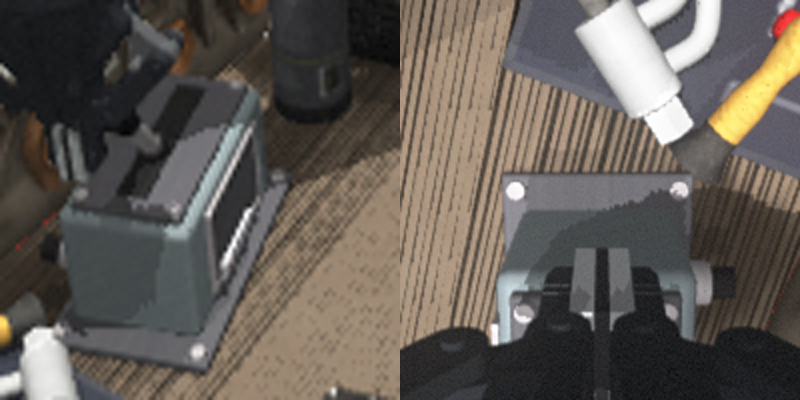

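```bash
cat > t.py <<'E'
from plant import optics,manip
import cv2,numpy as np,sys
w=optics.grab_frame("scene")[:,:,::-1]
i=w[250:312,186:216];b=cv2.imread("pics/scene0.png")[250:312,186:216]
P=np.array([[8,29],[18,10],[17,29],[7,48]])+0  # panel inside crop
g=i.min(2).astype(int);m=np.zeros(g.shape,np.uint8);cv2.fillPoly(m,[P],1)
d=np.abs(g-b.min(2).astype(int));ys,xs=np.where((m>0)&(g>150))
s=manip.read_state();p=s["position"];l=(p[0]-.5865)*-.242+(p[1]-.3573)*.97
print("diff",round(d[m>0].mean(),1),"bright",len(xs),xs.mean().round(1) if len(xs) else 0,ys.mean().round(1) if len(xs) else 0,
 "lat",l.round(4),"F_u",round(float(s["force"]@[-.242,.97,0]),2),"t",s["time_s"])
cv2.imwrite("pics/t%s.png"%(sys.argv[1] if len(sys.argv)>1 else ""),w)
E
python3 t.py a
python3 -m inch '[[0.022,-0.087,0,0],[0.022,-0.087,0,0],[0.022,-0.087,0,0],[0.022,-0.087,0,0],[0.022,-0.087,0,0],[0.022,-0.087,0,0],[0.022,-0.087,0,0],[0.022,-0.087,0,0],[0,0,0,0],[0,0,0,0]]'
python3 t.py b
```

```text
diff 1.5 bright 25 12.3 34.7 lat 0.0995 F_u 0.54 t 2.55
time_s: 3.55
position: [0.5746, 0.4208, 0.3305]
ee_rot: [-0.558, 0.433, -0.433, 0.559]
force: [-0.3, 3.9, 1.5]
grip_width: 0.0001
diff 1.1 bright 25 12.3 34.7 lat 0.0641 F_u 2.35 t 3.6
```

```bash
echo 'sys.exit(int(d[m>0].mean()>5))' >> t.py
I="python3 -m inch"; 
python3 -m inch '[[0.007,-0.029,0,0],[0.007,-0.029,0,0],[0,0,0,0]]' >/dev/null && python3 t.py c1 && 
python3 -m inch '[[0.007,-0.029,0,0],[0.007,-0.029,0,0],[0,0,0,0]]' >/dev/null && python3 t.py c2 && 
python3 -m inch '[[0.007,-0.029,0,0],[0.007,-0.029,0,0],[0,0,0,0]]' >/dev/null && python3 t.py c3 && 
python3 -m inch '[[0.007,-0.029,0,0],[0.007,-0.029,0,0],[0,0,0,0]]' >/dev/null && python3 t.py c4 && 
python3 -m inch '[[0.007,-0.029,0,0],[0.007,-0.029,0,0],[0,0,0,0]]' >/dev/null && python3 t.py c5 && 
python3 -m inch '[[0.007,-0.029,0,0],[0.007,-0.029,0,0],[0,0,0,0]]' >/dev/null && python3 t.py c6
```

```text
diff 1.4 bright 25 12.3 34.7 lat 0.0599 F_u 1.69 t 3.95
diff 1.7 bright 25 12.3 34.7 lat 0.0574 F_u 0.63 t 4.3
diff 1.9 bright 25 12.3 34.7 lat 0.0543 F_u 0.59 t 4.65
diff 1.2 bright 25 12.3 34.7 lat 0.0516 F_u 1.42 t 5.0
diff 1.5 bright 25 12.3 34.7 lat 0.0487 F_u 1.94 t 5.35
diff 2.4 bright 25 12.3 34.7 lat 0.0453 F_u 0.89 t 5.7
```

```bash

python3 -m inch '[[0.007,-0.029,0,0],[0.007,-0.029,0,0],[0,0,0,0]]' >/dev/null && python3 t.py d1 && 
python3 -m inch '[[0.007,-0.029,0,0],[0.007,-0.029,0,0],[0,0,0,0]]' >/dev/null && python3 t.py d2 && 
python3 -m inch '[[0.007,-0.029,0,0],[0.007,-0.029,0,0],[0,0,0,0]]' >/dev/null && python3 t.py d3 && 
python3 -m inch '[[0.007,-0.029,0,0],[0.007,-0.029,0,0],[0,0,0,0]]' >/dev/null && python3 t.py d4
python3 - <<'E'
import cv2,numpy as np
a=cv2.imread("pics/td4.png") if __import__("os").path.exists("pics/td4.png") else cv2.imread("pics/td1.png")
cv2.imwrite("pics/v.png",cv2.resize(a[225:325,140:240],None,fx=5,fy=5,interpolation=2))
E
```

```text
diff 28.5 bright 30 11.8 33.1 lat 0.0421 F_u -0.54 t 6.05
```

View pics/v.png

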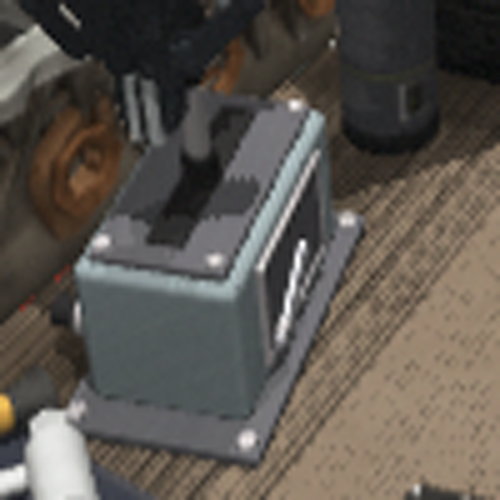

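```bash

python3 -m inch '[[-0.024,0.097,0,0],[-0.048,0.194,0,0],[-0.048,0.194,0,0],[0,0,0.5,0],[0,0,0.8,0],[0,0,0.8,0],[0,0,0.4,0],[0,0,0,0]]'; python3 t.py e
python3 - <<'E'
import cv2,numpy as np
a=cv2.imread("pics/te.png");b=cv2.imread("pics/scene0.png")
f=lambda i:cv2.resize(i[235:315,150:220],None,fx=5.5,fy=5.5,interpolation=2)
cv2.imwrite("pics/v2.png",np.hstack([f(a),f(b)]))
E
```

```text
time_s: 6.85
position: [0.5734, 0.4259, 0.4594]
ee_rot: [-0.556, 0.433, -0.433, 0.562]
force: [-0.0, 0.7, -0.5]
grip_width: 0.0
diff 31.1 bright 26 11.0 33.0 lat 0.0693 F_u -0.69 t 6.9
```

View pics/v2.png

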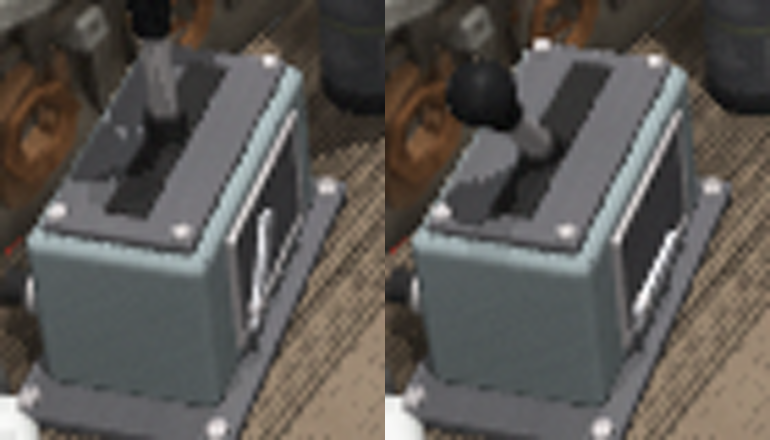

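```bash
python3 - <<'E'
from h import *
xb=np.array([.97,.242,0]);yb=np.array([-.242,.97,0]);c=np.array([.5865,.3573,0])
def f(u,v):
    o,d=ray("scene",u,v);s=((c-xb*.042-o)@xb)/(d@xb);P=o+d*s-c;return np.array([P@yb,P[2]])
for n,a,b in (("now",(196,292.3),(198.7,272.8)),("start",(195.8,292.3),(203.1,277))):
    p,q=f(*a),f(*b);v=q-p;print(n,p.round(3),q.round(3),np.arctan2(v[1],-v[0]).round(2))
E
python3 -m inch '[[0,-0.4,0,1],[0,-0.8,0,1],[0,-0.8,0,1],[-0.02,-0.8,0,1],[-0.02,-0.8,0,1],[-0.02,-0.8,0,1],[-0.02,-0.8,0,1],[-0.02,-0.8,0,1],[-0.02,-0.8,0,1],[-0.02,-0.8,0,1],[-0.02,-0.8,0,1],[-0.02,-0.8,0,1]]' 0
python3 -m inch '[[-0.02,-0.8,0,1],[0,-0.8,0,1],[0,-0.6,0,0.25],[0,-0.2,0,0],[0,0,0,0],[0,0,0,0]]'
python3 - <<'E'
from plant import optics
import cv2
w=optics.grab_frame("wrist")
cv2.imwrite("pics/w3.png",w[:,:,::-1])
E
```

```text
now [0.026 0.025] [-0.002  0.063] 0.94
start [0.027 0.026] [-0.028  0.025] -0.01
time_s: 8.1
position: [0.5642, -0.0369, 0.4528]
ee_rot: [-0.707, 0.022, -0.019, 0.707]
force: [-0.7, -0.3, 0.6]
grip_width: 0.0002
time_s: 8.7
position: [0.5639, -0.1538, 0.4539]
ee_rot: [-0.704, -0.061, 0.062, 0.705]
force: [0.0, 0.0, 0.1]
grip_width: -0.0003
```

View pics/w3.png

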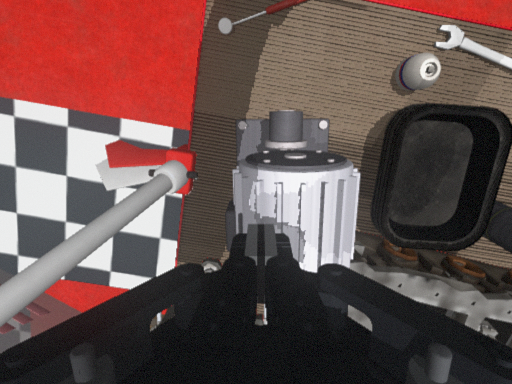

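```bash
python3 - <<'E'
from h import *
import cv2
g=cv2.imread("pics/w3.png",0)
print("rows col286",list(enumerate(g[100:160,280:292].mean(1).astype(int).tolist(),100)))
for r in (118,126,132): print("cols",r,g[r,258:316].tolist())
print("hub",[plane("wrist",286.5,r,z) for r,z in ((110,.085),(110,.065),(126,.065))])
print("platescr",plane("wrist",243,125,.012),plane("wrist",324,125,.012))
print("sides",plane("wrist",270,126,.065),plane("wrist",303,126,.065))
c=optics.get_calibration("wrist");M=np.array(c["camera_from_world"]);print(-M[:3,:3].T@M[:3,3],M[2,:3])
E
```

```text
rows col286 [(100, 113), (101, 123), (102, 121), (103, 120), (104, 124), (105, 126), (106, 120), (107, 116), (108, 115), (109, 128), (110, 160), (111, 119), (112, 105), (113, 110), (114, 110), (115, 108), (116, 108), (117, 109), (118, 110), (119, 107), (120, 108), (121, 108), (122, 110), (123, 109), (124, 111), (125, 111), (126, 112), (127, 113), (128, 113), (129, 110), (130, 111), (131, 111), (132, 112), (133, 112), (134, 112), (135, 110), (136, 109), (137, 108), (138, 108), (139, 109), (140, 108), (141, 93), (142, 144), (143, 204), (144, 217), (145, 215), (146, 210), (147, 196), (148, 154), (149, 133), (150, 89), (151, 55), (152, 55), (153, 67), (154, 74), (155, 86), (156, 111), (157, 110), (158, 82), (159, 60)]
cols 118 [87, 95, 96, 100, 104, 96, 94, 89, 90, 103, 113, 76, 56, 65, 74, 71, 83, 89, 88, 91, 91, 97, 98, 100, 105, 108, 108, 113, 116, 118, 118, 111, 113, 112, 101, 103, 101, 101, 94, 98, 94, 89, 86, 77, 75, 88, 92, 90, 84, 90, 90, 85, 87, 88, 95, 94, 92, 97]
cols 126 [114, 120, 113, 83, 74, 74, 76, 73, 75, 75, 68, 55, 60, 69, 69, 76, 84, 90, 89, 92, 97, 95, 103, 108, 109, 114, 114, 116, 117, 118, 116, 115, 109, 113, 109, 111, 104, 102, 98, 97, 95, 89, 79, 73, 73, 100, 104, 102, 105, 100, 100, 102, 102, 114, 116, 115, 118, 120]
cols 132 [117, 114, 118, 92, 74, 69, 73, 71, 73, 71, 71, 56, 61, 67, 69, 81, 84, 88, 89, 93, 95, 97, 106, 110, 110, 114, 114, 115, 116, 113, 115, 115, 114, 106, 107, 106, 105, 100, 96, 90, 91, 88, 79, 71, 74, 99, 104, 106, 105, 98, 100, 101, 104, 109, 117, 111, 115, 118]
hub [array([ 0.4948, -0.136 ,  0.085 ]), array([ 0.4947, -0.1343,  0.065 ]), array([ 0.5128, -0.1306,  0.065 ])]
platescr [ 0.5242 -0.1846  0.012 ] [ 0.5048 -0.075   0.012 ]
sides [ 0.5163 -0.1501  0.065 ] [ 0.5094 -0.1112  0.065 ]
[ 0.49733674 -0.16555539  0.42385008] [ 0.26242681  0.04814919 -0.96374988]
```

```bash

python3 -m inch '[[-0.4,0.08,0,0],[-0.6,0.12,0,0],[-0.45,0.09,0,0],[-0.2,0.04,0,0],[0,0,0,0],[0,0,0,0]]' 1
python3 -m inch '[[0,0,-0.4,0],[0,0,-0.6,0],[0,0,-0.6,0],[0,0,-0.6,0],[0,0,-0.6,0],[0,0,-0.6,0],[0,0,-0.5,0],[0,0,-0.4,0],[0,0,-0.3,0],[0,0,0,0],[0,0,0,0]]'
python3 - <<'E'
from plant import optics
import cv2,numpy as np
w=optics.grab_frame("wrist");s=optics.grab_frame("side")
a=cv2.resize(s[180:330,220:370],None,fx=2.66,fy=2.66,interpolation=2);b=cv2.resize(w,None,fx=.78,fy=.78)
o=np.zeros((400,800,3),np.uint8);o[:399,:399]=a[:399,:399];o[:b.shape[0],400:400+b.shape[1]]=b[:,:400]
cv2.imwrite("pics/m4.png",o[:,:,::-1]);cv2.imwrite("pics/side4.png",s[:,:,::-1])
E
```

```text
time_s: 9.35
position: [0.482, -0.1387, 0.4551]
ee_rot: [0.704, 0.062, -0.061, -0.704]
force: [0.8, 0.7, 0.9]
grip_width: 0.0844
time_s: 10.45
position: [0.4822, -0.1392, 0.2246]
ee_rot: [-0.704, -0.061, 0.061, 0.705]
force: [-0.3, 0.6, 0.9]
grip_width: 0.0856
```

View pics/m4.png

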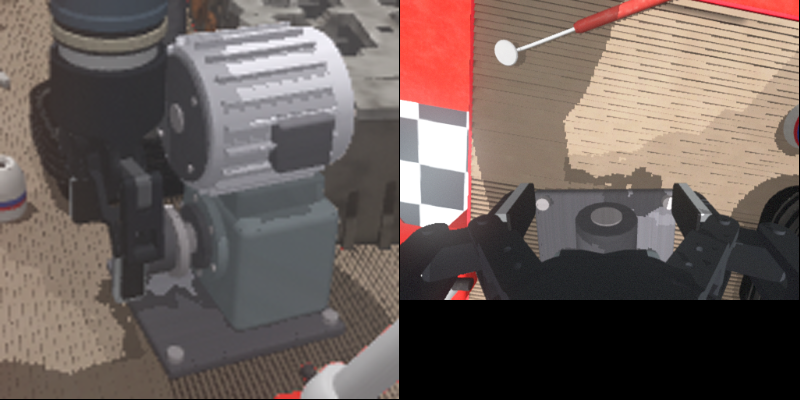

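```bash

python3 -m inch '[[0.04,0.007,-0.05,0],[0.04,0.007,-0.05,0],[0,0,0,0],[0,0,0,0]]'
python3 -m inch '[[0.04,0.007,0,0],[0,0,0,0],[0,0,0,0]]'
python3 -m inch '[[0.04,0.007,0,0],[0,0,0,0],[0,0,0,0]]'
```

```text
time_s: 10.95
position: [0.4853, -0.1386, 0.2198]
ee_rot: [0.704, 0.061, -0.061, -0.704]
force: [1.2, -0.6, -0.3]
grip_width: 0.0858
time_s: 11.25
position: [0.4872, -0.1382, 0.2198]
ee_rot: [-0.704, -0.061, 0.061, 0.704]
force: [-0.1, 0.6, -0.9]
grip_width: 0.0856
time_s: 11.55
position: [0.4892, -0.1379, 0.2197]
ee_rot: [-0.704, -0.061, 0.061, 0.705]
force: [0.6, -0.3, 0.6]
grip_width: 0.0855
```

```bash

python3 -m inch '[[0.03,0.005,0,0],[0,0,0,0],[0,0,0,0]]'
python3 -m inch '[[0,0,0,0],[0,0,0,0],[0,0,0,0],[0,0,0,0],[0,0,0,0],[0,0,0,0],[0,0,0,0],[0,0,0,0]]' 0
```

```text
time_s: 11.85
position: [0.4907, -0.1376, 0.2197]
ee_rot: [-0.704, -0.061, 0.061, 0.704]
force: [-0.2, 0.2, 0.7]
grip_width: 0.0852
time_s: 12.65
position: [0.4906, -0.1362, 0.2202]
ee_rot: [-0.704, -0.061, 0.062, 0.705]
force: [-1.6, 4.0, 6.0]
grip_width: 0.0373
```

```bash

python3 -m inch '[[-0.03,-0.005,0,0],[-0.03,-0.005,0,0],[-0.03,-0.005,0,0],[-0.03,-0.005,0,0],[0,0,0,0]]'
python3 -m inch '[[-0.03,-0.005,0,0],[-0.03,-0.005,0,0],[0,0,0,0]]'
```

```text
time_s: 13.15
position: [0.4856, -0.137, 0.2202]
ee_rot: [-0.704, -0.063, 0.06, 0.705]
force: [1.3, 5.9, 2.7]
grip_width: 0.037
time_s: 13.45
position: [0.4826, -0.1376, 0.2202]
ee_rot: [-0.704, -0.063, 0.06, 0.705]
force: [2.1, 5.0, 2.0]
grip_width: 0.0373
```

```bash

python3 -m inch '[[-0.03,-0.005,0,0],[-0.03,-0.005,0,0],[0,0,0,0]]'
python3 -m inch '[[-0.03,-0.005,0,0],[-0.03,-0.005,0,0],[0,0,0,0]]'
```

```text
time_s: 13.75
position: [0.4796, -0.1381, 0.2202]
ee_rot: [-0.704, -0.063, 0.06, 0.705]
force: [1.4, 4.2, 1.4]
grip_width: 0.0368
time_s: 14.05
position: [0.4781, -0.1384, 0.2203]
ee_rot: [-0.704, -0.064, 0.059, 0.705]
force: [6.6, 5.8, -4.0]
grip_width: 0.037
```

```bash

python3 -m inch '[[-0.03,-0.005,0,0],[-0.02,-0.003,0,0],[0,0,0,0]]'
python3 -m inch '[[0,0,0,0],[0,0,0,0],[0,0,0,0],[0,0,0,0],[0,0,0,0],[0,0,0,0],[0,0,0,0],[0,0,0,0],[0,0,0,0],[0,0,0,0],[0,0,0,0],[0,0,0,0]]'
python3 - <<'E'
from plant import optics
import cv2
cv2.imwrite("pics/side5.png",optics.grab_frame("side")[:,:,::-1])
E
```

```text
time_s: 14.35
position: [0.4772, -0.1384, 0.2203]
ee_rot: [-0.704, -0.066, 0.057, 0.705]
force: [12.4, 6.2, -10.3]
grip_width: 0.037
time_s: 15.55
position: [0.4772, -0.1384, 0.2203]
ee_rot: [-0.704, -0.066, 0.057, 0.705]
force: [11.8, 6.0, -10.0]
grip_width: 0.0369
```

```bash
python3 - <<'E'
import cv2
a=cv2.imread("pics/side0.png",0);
t=a[252:286,276:286+8]
for n in ("side4","side5"):
    b=cv2.imread(f"pics/{n}.png",0)[240:300,250:310]
    r=cv2.matchTemplate(b,t,cv2.TM_CCOEFF_NORMED);_,v,_,l=cv2.minMaxLoc(r);print(n,v,l[0]+250-276,l[1]+240-252)
E
python3 -m inch '[[0.03,0.005,0,0],[0,0,0,0],[0,0,0,0],[0,0,0,0]]'
python3 -m inch '[[0,0,0,0],[0,0,0,0],[0,0,0,0],[0,0,0,0],[0,0,0,0]]' 1
python3 -m inch '[[-0.1,-0.017,0,0],[-0.2,-0.035,0,0],[-0.2,-0.035,0,0],[0,0,0,0],[0,0,0,0]]'
python3 -m inch '[[0,0,0,0],[0,0,0,0],[0,0,0,0],[0,0,0,0],[0,0,0,0],[0,0,0,0]]' 0
```

```text
side4 0.7440335154533386 0 0
side5 0.6457759141921997 -19 -12
time_s: 16.0
position: [0.4778, -0.1383, 0.2203]
ee_rot: [-0.704, -0.065, 0.058, 0.705]
force: [8.0, 5.2, -5.8]
grip_width: 0.0373
time_s: 16.5
position: [0.4745, -0.1406, 0.2197]
ee_rot: [0.705, 0.061, -0.061, -0.704]
force: [-0.7, 0.0, -0.8]
grip_width: 0.0856
time_s: 17.0
position: [0.4494, -0.1448, 0.2199]
ee_rot: [0.705, 0.061, -0.061, -0.704]
force: [1.0, -0.0, 0.4]
grip_width: 0.0853
time_s: 17.6
position: [0.4497, -0.1446, 0.2197]
ee_rot: [-0.704, -0.061, 0.061, 0.705]
force: [0.5, -0.1, 0.4]
grip_width: 0.0003
```

```bash
cat > fl.py <<'E'
from plant import optics
import cv2,sys
s=optics.grab_frame("side")[:,:,::-1];cv2.imwrite(f"pics/side_{sys.argv[1]}.png",s)
a=cv2.imread("pics/side0.png",0);t=a[257:285,279:291]
b=cv2.cvtColor(s.copy(),6)[247:300,262:305]
b=cv2.resize(b,None,fx=4,fy=4,interpolation=2);t=cv2.resize(t,None,fx=4,fy=4,interpolation=2)
_,v,_,l=cv2.minMaxLoc(cv2.matchTemplate(b,t,cv2.TM_CCOEFF_NORMED));print("flange shift px",round(v,2),l[0]/4+262-279,l[1]/4+247-257)
E
python3 - <<'E'
from h import *
c=optics.get_calibration("side");M=np.array(c["camera_from_world"])
def pr(p):
    q=M[:3,:3]@p+M[:3,3];return np.array([c["fx"]*q[0]/q[2]+c["cx"],c["fy"]*q[1]/q[2]+c["cy"]])
p=np.array([.53,-.13,.065]);print("px per 10mm outward",pr(p-np.array([.985,.174,0])*.01)-pr(p))
E
python3 fl.py out
python3 -m inch '[[0.12,0.025,0,0],[0.12,0.025,0,0],[0.08,0.018,0,0],[0,0,0,0]]'
python3 -m inch '[[0.04,0.007,0,0],[0.04,0.007,0,0],[0.04,0.007,0,0],[0,0,0,0]]'
```

```text
px per 10mm outward [-4.8488425   1.01490185]
flange shift px 0.79 -6.0 -0.5
time_s: 18.05
position: [0.4666, -0.141, 0.2198]
ee_rot: [-0.704, -0.062, 0.061, 0.704]
force: [0.4, -0.3, 0.5]
grip_width: 0.0
time_s: 18.45
position: [0.472, -0.1402, 0.2198]
ee_rot: [-0.704, -0.061, 0.061, 0.704]
force: [0.2, -0.5, 0.3]
grip_width: 0.0002
```

```bash

python3 -m inch '[[0.04,0.007,0,0],[0.04,0.007,0,0],[0.04,0.007,0,0],[0,0,0,0]]'
python3 -m inch '[[0.04,0.007,0,0],[0.04,0.007,0,0],[0,0,0,0]]'
python3 -m inch '[[0.04,0.007,0,0],[0.04,0.007,0,0],[0,0,0,0]]'
python3 -m inch '[[0.03,0.005,0,0],[0.03,0.005,0,0],[0,0,0,0]]'
```

```text
time_s: 18.85
position: [0.4774, -0.1392, 0.2196]
ee_rot: [-0.704, -0.061, 0.061, 0.705]
force: [-2.2, -0.7, 1.4]
grip_width: 0.0001
time_s: 19.15
position: [0.4818, -0.1384, 0.2195]
ee_rot: [-0.704, -0.061, 0.061, 0.705]
force: [-1.8, -0.6, -0.2]
grip_width: 0.0002
time_s: 19.45
position: [0.486, -0.1376, 0.2196]
ee_rot: [-0.704, -0.061, 0.061, 0.705]
force: [-1.4, 0.1, -1.0]
grip_width: -0.0
time_s: 19.75
position: [0.4889, -0.1371, 0.2196]
ee_rot: [-0.704, -0.061, 0.061, 0.705]
force: [-2.5, -0.9, -2.9]
grip_width: -0.0002
```

```bash

python3 fl.py mid
python3 -m inch '[[0.03,0.005,0,0],[0,0,0,0]]'
python3 -m inch '[[0.03,0.005,0,0],[0,0,0,0]]'
python3 -m inch '[[0.03,0.005,0,0],[0,0,0,0]]'; python3 fl.py mid2
```

```text
flange shift px 0.84 1.75 -1.0
time_s: 20.0
position: [0.4898, -0.137, 0.2196]
ee_rot: [-0.704, -0.06, 0.062, 0.705]
force: [-4.7, 0.0, 0.9]
grip_width: -0.0001
time_s: 20.2
position: [0.4903, -0.1369, 0.2196]
ee_rot: [-0.704, -0.059, 0.063, 0.705]
force: [-8.8, 0.1, 3.5]
grip_width: -0.0001
time_s: 20.4
position: [0.4908, -0.1369, 0.2195]
ee_rot: [-0.704, -0.058, 0.064, 0.705]
force: [-11.8, -1.2, 9.0]
grip_width: -0.0
flange shift px 0.83 2.0 -1.25
```

```bash

python3 -m inch '[[-0.1,-0.017,0,0],[-0.3,-0.05,0,0],[-0.3,-0.05,0,0],[0,0,0.4,0],[0,0,0.8,0],[0,0,0.8,0],[0,0,0.8,0],[0,0,0.8,0],[0,0,0.4,0],[0,0,0,0],[0,0,0,0]]'
python3 fl.py end; python3 t.py end
python3 - <<'E'
import cv2,numpy as np
a=cv2.imread("pics/tend.png");b=cv2.imread("pics/side_end.png")
cv2.imwrite("pics/fin.png",np.hstack([cv2.resize(a[150:330,140:320],(398,398),interpolation=2),cv2.resize(b[125:325,190:390],(398,398),interpolation=2)]))
E
```

```text
time_s: 21.55
position: [0.4586, -0.1422, 0.4202]
ee_rot: [0.705, 0.062, -0.06, -0.704]
force: [-1.0, -0.1, -0.2]
grip_width: -0.0003
flange shift px 0.81 2.0 -1.25
diff 30.7 bright 25 10.9 33.0 lat -0.4535 F_u -0.22 t 21.65
```

View pics/fin.png

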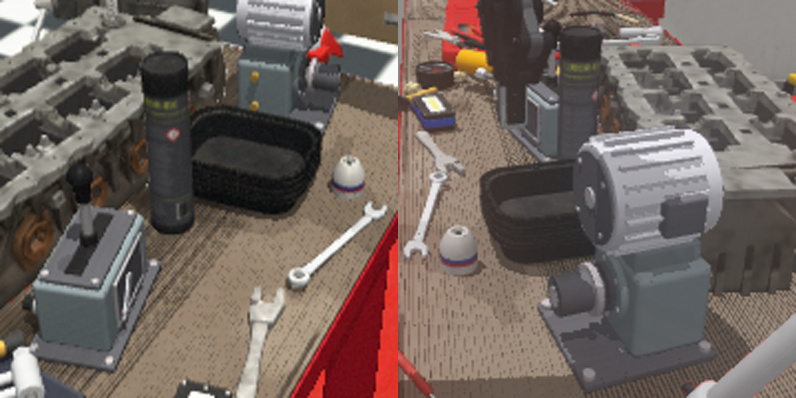

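The final picture shows the lever in OFF with the blade up, the hub home against the gearbox, and the cartridge and chuck standing. The tool is clear of everything, so I'm handing in.

```bash
python3 -c "
from plant import manip;print(manip.job_done())"
```

```text
the job is handed in; nothing more can be done
None
```

I moved the lever into OFF, checked the shaft's end float and pushed the shaft back home. The job was handed in at about 22 s, with the arm clear of everything.

- **Selector:** I pushed the lever from the left in steps of about 3 mm until it snapped into the detent ahead of the finger. It never went near the far side. The tell-tale blade measured about 0.94 rad afterwards, against about 0 at the start. It still showed up in the last picture, after the shaft work.
- **Shaft:** I gripped the front few millimetres of the hub with the tool pointing straight down, because the moves allow no lean. No contact with the drum was felt.
    - **Pull out:** the shaft moved about 12.5 mm to the outer stop, where the force rose to about 12 N. I held it there for over 1 s. The side camera agreed, with the flange shifted 6 px, about 12.4 mm.
    - **Push home:** I then pushed it in with closed fingers until the force again rose to about 12 N at the inner stop. The flange ended about 2 px (about 4 mm) further in than where it started, and stayed there after I backed off.
- **Loose items:** the grease cartridge and the white piece I took to be the chuck stood upright in the last picture. Neither was touched.

**Readings that disagreed:** the jaws read 37 mm on the 40 mm hub. My two camera fixes for the cartridge top differed by about 40 mm, so I passed over it with about 5 cm of height to spare.

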